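Float the lemon's scale

TASK

Two bench scales stand on the worktop, one with a lemon on its pan and one with a garlic bulb. Free the pan of the lemon's scale for weighing: push its red-knobbed lever to the right, on past the stiff detent, until it is fully home in the float notch at the end with the green marks, then let go. Leave the lemon and the other scale's lever as they are.

Things in the scene. Friction and masses are not known exactly. Their poses are not given: they have to be found in the camera images.
- lemon_scale: White bench scale, fixed, carrying the lemon. Origin on the worktop under the lever's pivot; x to the scale's back, y to its left as seen from the robot. Lever pod 82 (x) by 124 mm (y), 42 mm high, about the origin; behind it the housing, x 40 to 190 mm, 156 mm wide, 46 mm high; on it a round steel pan 144 mm across, centre x = 115 mm, rim 59 mm high. Green marks at the pod's right end.
- lemon_lever (a joint): Red-knobbed lever, value q in rad, 0 to 1.05 (end stop, float notch); swings to the right (-y). Pivot 30 mm above the scale's origin, axis along x. Centre of the 25 mm ball knob: y = 95 sin(0.55-q), z = 30 + 95 cos(0.55-q) mm. Starts at 0 to 0.3 and stays where left. Free (1 N at the knob) to 0.37, then a stiff detent (about 9 N) to 0.72, which throws it back if let go; past that it snaps home to 1.05 by itself.
- garlic_knob (a point): Centre of the blue ball knob (25 mm across) on the lever of the other, like scale, which carries the garlic bulb. To be left alone.
- lemon: Yellow lemon, 72 x 57 x 58 mm, loose, lying on the pan of its scale, about 115 mm behind the lever; its top is about 113 mm above the worktop. Origin at its underside as it was put down.

How it is judged:
At the end, for the whole second after the job is handed in: The red-knobbed lever of the lemon's scale rests past its detent in the float notch (joint over 0.90 rad), the blue knob of the other scale is within 15 mm and the lemon within 25 mm of where it was at the start (value of joint lemon_lever above 0.9 rad and distance of garlic_knob from where it was at the start of the episode below 0.015 m and distance of lemon from where it was at the start of the episode below 0.025 m); the robot touches nothing.
It fails at once if the other scale's lever is moved (distance of garlic_knob from where it was at the start of the episode above 0.02 m).
It fails at once if the lemon is knocked about (distance of lemon from where it was at the start of the episode above 0.03 m).
It also fails if it takes over 32 s, if anything falls off the work surface, if the arm or the gripper's body presses on something with over 40 N, if the wrist force passes 120 N, or if a joint passes its speed limit or range.

ROBOT

A 6-joint arm with a two-finger parallel gripper is mounted at the origin on a cart in front of the work surface, level with it; the furniture and walls round the work are solid. World frame = base frame: x ahead of the robot, y to its left, z up, the work surface at z = 0. Lengths are in m, angles in rad, forces in N, time in s.
With the tool pointing down it reaches from about 0.35 to 0.95 m from the base axis. Payload 17.4 kg.
Tool frame: the origin (TCP) lies midway between the tips of the shut fingers; the grasp point (between the pads) lies bot.grip_point_offset behind it (bot.grip_point_offset is the distance from the TCP to the grasp point, in m); z points along the fingers, y is the line along which they close (so a half turn about z gives the same grasp; the last joint's range is limited). The gripper opens to 93 mm and grips with 3 to 60 N. Pads are 15 mm wide; open, the fingers measure 128 mm over their backs; the gripper's body (75 mm by 188 mm) begins 65 mm behind the grasp point.
Start: joints at [1.162, 0.116, 1.442, -0, 1.584, -0.038], TCP at [0.245, 0.629, 0.219] pointing down, gripper open.
Joint ranges: [-2.83, 2.83], [-0.83, 2.19], [0.07, 2.5], [-1.14, 4.28], [0.01, 3], [-2.97, 2.97]. Speed limits (rad/s): [1.89, 1.89, 2.22, 3.14, 3.14, 3.14].

INTERFACE

Orientations are given as a rotation vector (axis times angle).
In Python, from bench import bot gives the robot as it stands.
- The arm moves only by the tool play_rows, never from a script. Its argument "motion" is text: rows parted by semicolons, each of 5 numbers parted by spaces: the shift along the tool's x, y, z in mm, then the turn about the tool's z in rad, then the closure, from 0 (fully open) to 1 (shut). In form: x y z turn grip; .... A call has 1 to 20 rows; each row is the pose to reach, as a shift and turn from the pose commanded when the call began, along the tool's axes at that moment; what a row does not reach only later rows make up. A row lasts 1/10 s, in which the tool goes at most 50 mm and 8.59 degrees, less where a joint would pass 70% of its speed; a pose out of reach is approached as far as the arm can. A call with a gripper value outside its range is refused whole. The fingers move at their own pace and stop on an object; "force" is the grip in N (left out, the last holds). Time passes only in rows, so rows that repeat a pose let the fingers close. It gives the time, the measured TCP pose, the force, the opening and the grip force at its end, in the units of the state.
- bot.get_obs(): the state, without advancing time (a new reading comes with each control period).
- bot.capture(name): name is "side" or "top" or "wrist"; returns a dict with "img" (420x560x3 uint8, red, green, blue), "depth" (420x560 float32, m along the optical axis (not along the pixel's ray), 0 where there is no reading), "camera_matrix" (3x3 intrinsics, pixels), "dist_coeffs" ([k1, k2, p1, p2, k3] as OpenCV has them; the pictures are not rectified), "T" (4x4, takes a point from camera to world coordinates); the wrist camera has in their place "tool_from_camera" (4x4, takes a point from camera to tool coordinates, whose origin is the TCP and whose axes are the flange's). Camera axes: x right, y down, z forward; pixel columns grow to the right and rows downward; lengths in m; the calibration is good to about 2 mm. A picture is of the moment at which its call begins: read the wrist's pose just before it.
- bot.close_job(): hands the job in; it is judged then, once.
The state is a dict: "time": time; "joint_pos": joint angles; "qvel": joint speeds; "joint_torque": joint torques, N m; "ee_pos": TCP position; "eef_rot": TCP orientation; "force": force on the tool from outside, world axes, zero at the start; "ft_torque": the same for the moment, N m; "finger_gap": finger opening in m; "gripper_force": force on a finger pad.
Only numpy, scipy, OpenCV 4.12 (cv2) and the standard library are available. Lean on these libraries where they do the work, as an engineer would, in place of code of your own. Each camera call takes 0.05 s, during which the arm holds its last target. There are 200 camera calls.

## Working session

There is one attempt and no reset: what is moved stays moved. The work goes in short steps, Python scripts to look and compute and a tool call to move; the robot and the scene stay as the last step left them, time stands still between calls to the robot, and variables do not carry over. Pictures are saved under pics/ and viewed, at most 10 in all, crops included, and the job is handed in when it is done.

Besides the shell and the picture viewer there is one more tool, called after "Emit:" as name(argument=value, ...) on one line, values as JSON. play_rows: Moves the arm, as the interface text tells. Its arguments: {"type":"object","properties":{"motion":{"type":"string"},"force":{"type":"number"}},"required":["motion"]}

```bash
mkdir -p pics
python3 - <<'E'
from bench import bot
import cv2,numpy as np
o=bot.get_obs();print(o['time'],o['ee_pos'],o['eef_rot'],o['finger_gap'],bot.grip_point_offset)
ims=[]
for n in ['top','side']:
    c=bot.capture(n);np.savez(f'{n}.npz',**{k:v for k,v in c.items()})
    cv2.imwrite(f'pics/{n}.png',c['img'][...,::-1]);print(n,c['T'].round(3).tolist())
E
```

```text
0.0 [0.24453123 0.62892457 0.21789658] [-5.79184277e-01 -3.08750722e+00  1.78606416e-03] 0.09318099613318305 0.0188
top [[-0.009, -0.995, 0.102, 0.42], [-1.0, 0.009, 0.005, -0.135], [-0.006, -0.102, -0.995, 0.989], [0.0, 0.0, 0.0, 1.0]]
side [[0.869, -0.294, 0.399, 0.101], [-0.495, -0.549, 0.674, -0.808], [0.021, -0.782, -0.623, 0.703], [0.0, 0.0, 0.0, 1.0]]
```

View pics/top.png

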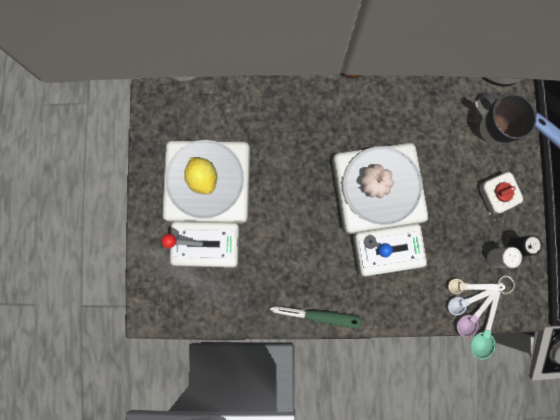

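View pics/side.png

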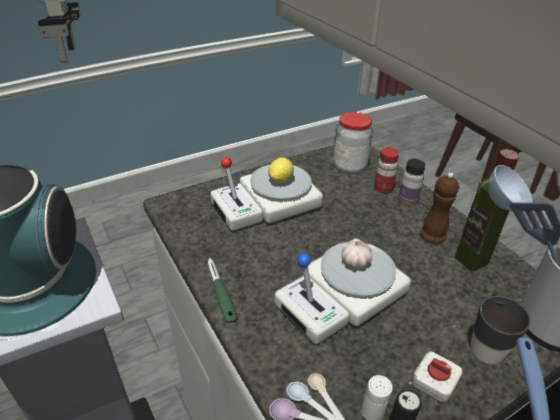

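Top view: lemon scale at left (pan about (205,178)), red knob at (169,241), green marks at (230,244) on the right; the blue knob at (386,250) is far off. The side view shows red at (226,162).

```bash
cat > h.py <<'E'
import cv2,numpy as np
def ray(c,uv):
    p=cv2.undistortPoints(np.array([[uv]],float),c['camera_matrix'],c['dist_coeffs'])[0,0]
    d=c['T'][:3,:3]@np.array([*p,1]);return c['T'][:3,3],d
def onplane(c,uv,z):
    o,d=ray(c,uv);return o+d*(z-o[2])/d[2]
def cross(r1,r2):
    A=np.c_[r1[1],-r2[1]];s=np.linalg.lstsq(A,r2[0]-r1[0],rcond=None)[0]
    a=r1[0]+s[0]*r1[1];b=r2[0]+s[1]*r2[1];return (a+b)/2,np.linalg.norm(a-b)
def blob(img,h,box,s=150,v=60):
    H=cv2.cvtColor(img,cv2.COLOR_RGB2HSV);m=((H[...,0].astype(int)-h[0])%180<=(h[1]-h[0])%180)&(H[...,1]>s)&(H[...,2]>v)
    k=np.zeros_like(m);k[box[1]:box[3],box[0]:box[2]]=1;m=(m&k).astype(np.uint8)
    c=max(cv2.findContours(m,0,2)[0],key=cv2.contourArea);return cv2.minEnclosingCircle(c),c
E
python3 - <<'E'
from h import *
T=dict(np.load('top.npz'));S=dict(np.load('side.npz'))
(a,ra),_=blob(T['img'],(172,8),(150,220,195,260));(b,rb),_=blob(S['img'],(172,8),(210,145,240,175))
print(a,ra,b,rb);k,e=cross(ray(T,a),ray(S,b));print('knob',k,e)
(l,r),_=blob(T['img'],(20,35),(170,140,240,220));(l2,_),_=blob(S['img'],(20,35),(255,150,300,190));print('lemon',cross(ray(T,l),ray(S,l2)))
(g,_),_=blob(T['img'],(105,130),(375,240,400,262));(g2,_),_=blob(S['img'],(105,130),(290,245,320,275));print('blue',cross(ray(T,g),ray(S,g2)))
# housing + pod: white mask
H=cv2.cvtColor(T['img'],cv2.COLOR_RGB2HSV)
for nm,box,z in [('housing',(155,135,255,223),.046),('pod',(160,224,245,275),.042)]:
    m=((H[...,1]<40)&(H[...,2]>(200))).astype(np.uint8);k2=np.zeros_like(m);k2[box[1]:box[3],box[0]:box[2]]=1;m*=k2
    c=np.vstack(cv2.findContours(m,0,2)[0]);P=cv2.boxPoints(cv2.minAreaRect(c));W=np.array([onplane(T,p,z) for p in P])
    print(nm,W.round(4).tolist(),W.mean(0),[np.linalg.norm(W[i]-W[i-1]).round(4) for i in range(4)])
c,_=blob(T['img'],(45,90),(222,228,242,262),60,60);print('green',onplane(T,c[0],.042))
E
```

```text
(168.5, 240.64285278320312) 7.016842365264893 (225.6052703857422, 161.86842346191406) 4.884490489959717
knob [0.46937573 0.05159717 0.10910616] 0.0022697444938054537
lemon (array([0.58352846, 0.00601549, 0.07308059]), np.float64(0.005222838485440668))
blue (array([ 0.45002222, -0.30940694,  0.11927886]), np.float64(0.00239375359621191))
housing [[0.5107, 0.075, 0.046], [0.6573, 0.074, 0.046], [0.6508, -0.0781, 0.046], [0.5057, -0.0742, 0.046]] [ 0.58112208 -0.00082475  0.046     ] [np.float64(0.1493), np.float64(0.1466), np.float64(0.1521), np.float64(0.1452)]
pod [[0.4292, 0.0622, 0.042], [0.5057, 0.0605, 0.042], [0.5011, -0.0584, 0.042], [0.4251, -0.0559, 0.042]] [0.46526898 0.00210698 0.042     ] [np.float64(0.1181), np.float64(0.0765), np.float64(0.1189), np.float64(0.076)]
green [ 0.46525498 -0.04542554  0.042     ]
```

Emit:
play_rows(motion="-33 -34 0 0.1 1; -66 -67 0 0.2 1; -99 -101 0 0.3 1; -132 -134 0 0.4 1; -165 -168 0 0.5 1; -198 -202 0 0.6 1; -231 -235 0 0.7 1; -264 -269 0 0.8 1; -297 -302 0 0.9 1; -330 -336 0 1.0 1; -363 -370 0 1.1 1; -395 -403 0 1.2 1; -395 -403 0 1.2 1; -395 -403 0 1.2 1; -395 -403 0 1.2 1", force=40)

```text
time: 1.6
ee_pos: [0.4664, 0.1111, 0.2185]
eef_rot: [-2.22, -2.223, 0.0]
force: [0.5, -0.3, -0.2]
finger_gap: 0.0003
gripper_force: 0.0
```

Run:
```python
from bench import bot
from h import *
from scipy.spatial.transform import Rotation as R
o=bot.get_obs();c=bot.capture('wrist');M=np.eye(4);M[:3,:3]=R.from_rotvec(o['eef_rot']).as_matrix();M[:3,3]=o['ee_pos']
c['T']=M@c['tool_from_camera'];cv2.imwrite('pics/w1.png',c['img'][...,::-1])
(a,r),_=blob(c['img'],(172,8),(0,0,560,420));print(a,r,onplane(c,a,.111))
S=bot.capture('side');cv2.imwrite('pics/s1.png',S['img'][...,::-1])
```

```text
(278.5, 282.5) 7.516748428344727 [0.4670495  0.04391986 0.111     ]
```

View pics/w1.png

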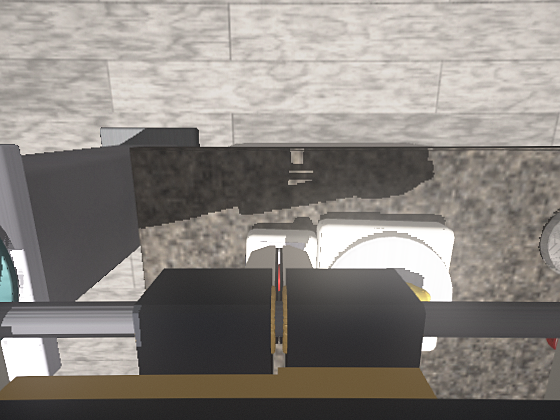

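The wrist view shows the knob's red through the finger seam at (278,282), so x lines up (0.467). Going down on its left, then pushing.

Emit:
play_rows(motion="0 0 25 0 1; 0 0 55 0 1; 0 0 85 0 1; 0 0 105 0 1; 0 0 113 0 1; 0 0 113 0 1; -15 0 113 0 1; -25 0 113 0 1; -35 0 113 0 1; -43 0 113 0 1; -51 0 113 0 1; -59 0 113 0 1; -67 0 113 0 1; -67 0 113 0 1")

```text
time: 3.1
ee_pos: [0.4667, 0.0425, 0.1056]
eef_rot: [2.222, 2.22, -0.001]
force: [-0.9, -0.5, 0.5]
finger_gap: 0.0002
gripper_force: 0.0
```

Emit:
play_rows(motion="-6 0 0 0 1; -12 0 0 0 1; -18 0 0 0 1; -24 0 0 0 1; -30 0 0 0 1; -36 0 0 0 1; -42 0 0 0 1; -48 0 0 0 1; -54 0 0 0 1; -58 0 0 0 1; -58 0 0 0 1; -58 0 0 0 1")

```text
time: 4.3
ee_pos: [0.4667, -0.0147, 0.1056]
eef_rot: [2.222, 2.221, -0.0]
force: [-0.3, -0.1, 1.1]
finger_gap: -0.0001
gripper_force: 0.0
```

Run:
```python
from bench import bot
from h import *
S=bot.capture('side');cv2.imwrite('pics/s2.png',cv2.resize(S['img'][80:280,150:420,::-1],None,fx=2.5,fy=2.5))
print(bot.get_obs()['force'])
```

```text
[ 0.26093825  0.20129889 -0.11837634]
```

View pics/s2.png

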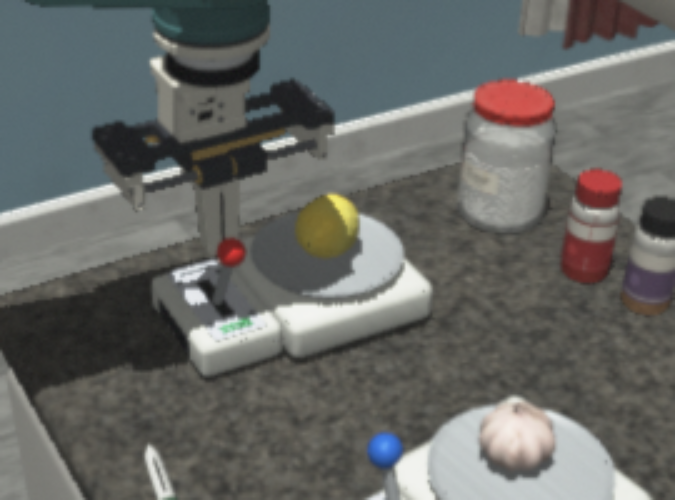

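Knob in crop at (231,250), leaning right past upright; the lemon is unmoved. Back off to the left and up, then measure.

Emit:
play_rows(motion="15 0 0 0 1; 35 0 0 0 1; 60 0 0 0 1; 90 0 0 0 1; 110 0 -10 0 1; 120 0 -40 0 1; 120 0 -80 0 1; 120 0 -113 0 1; 120 0 -113 0 1; 120 0 -113 0 1")

```text
time: 5.35
ee_pos: [0.4668, 0.1056, 0.2189]
eef_rot: [2.221, 2.221, 0.001]
force: [0.2, 0.1, -0.6]
finger_gap: 0.0007
gripper_force: 0.0
```

Run:
```python
from bench import bot
from h import *
S=bot.capture('side');(b,_),_=blob(S['img'],(172,8),(215,150,260,200));T=bot.capture('top')
print(b,onplane(S,b,.113))
(l2,_),_=blob(S['img'],(20,35),(255,150,300,190));print(l2,onplane(S,l2,.073))
S0=dict(np.load('side.npz'));(l2,_),_=blob(S0['img'],(20,35),(255,150,300,190));print(l2,onplane(S0,l2,.073))
cv2.imwrite('pics/t3.png',T['img'][...,::-1])
```

```text
(241.0, 179.5) [ 0.46759332 -0.03336148  0.113     ]
(277.5, 172.0) [0.5810889  0.00698736 0.073     ]
(277.5, 172.0) [0.5810889  0.00698736 0.073     ]
```

View pics/t3.png

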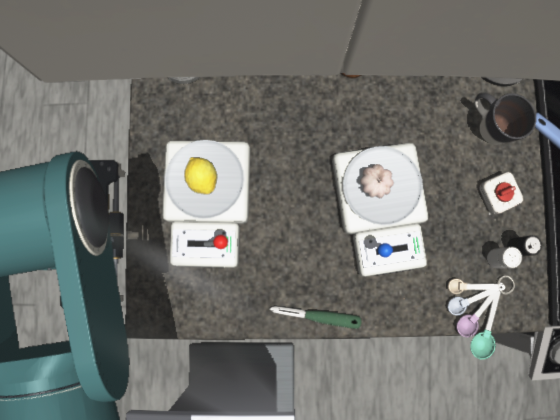

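Top view: red knob now at (221,242), by the green marks; lemon and blue knob are unmoved. I'll check the lever angle more exactly, as the side ray reads a little short of the end.

Run:
```python
from bench import bot
from h import *
S=bot.capture('side');T=bot.capture('top')
for h in (60,):
  def cen(im,box):
    _,c=blob(im,(172,8),box,120,50);m=cv2.moments(c);return (m['m10']/m['m00'],m['m01']/m['m00'])
  a=cen(T['img'],(205,230,235,256));b=cen(S['img'],(215,150,260,200))
  T0=dict(np.load('top.npz'));S0=dict(np.load('side.npz'))
  a0=cen(T0['img'],(150,220,195,260));b0=cen(S0['img'],(210,145,240,175))
  print(a,b,cross(ray(T,a),ray(S,b)),cross(ray(T0,a0),ray(S0,b0)))
```

```text
(220.03731343283582, 241.4402985074627) (241.405303030303, 179.53977272727272) (array([ 0.4666626 , -0.0359736 ,  0.11476865]), np.float64(0.0011645708484855934)) (array([0.46976415, 0.05213212, 0.10845018]), np.float64(0.0022448267345774307))
```

The lever reads about 0.97 rad, which is over the limit but maybe not quite home; a gentle follow-up push will settle it.

Emit:
play_rows(motion="0 0 40 0 1; 0 0 80 0 1; 0 0 113 0 1; 0 0 113 0 1; -30 0 113 0 1; -60 0 113 0 1; -90 0 113 0 1; -110 0 113 0 1; -118 0 113 0 1; -122 0 113 0 1; -124 0 113 0 1; -124 0 113 0 1")

```text
time: 6.75
ee_pos: [0.4669, -0.0181, 0.1059]
eef_rot: [2.221, 2.222, 0.0]
force: [0.1, 0.2, -0.5]
finger_gap: 0.0002
gripper_force: 0.0
```

Emit:
play_rows(motion="-1 0 0 0 1; -2 0 0 0 1; -3 0 0 0 1; -3 0 0 0 1")

```text
time: 7.15
ee_pos: [0.4667, -0.0215, 0.1056]
eef_rot: [-2.221, -2.221, 0.0]
force: [0.4, 1.3, -0.7]
finger_gap: 0.0004
gripper_force: 0.4
```

Emit:
play_rows(motion="-1 0 0 0 1; -2 0 0 0 1; -2 0 0 0 1")

```text
time: 7.45
ee_pos: [0.4667, -0.0225, 0.1055]
eef_rot: [-2.219, -2.22, -0.003]
force: [-0.2, 12.2, 0.1]
finger_gap: 0.0005
gripper_force: 6.1
```

It met the end stop at y = -0.0225 (12 N), just where contact with a fully home knob is expected. Backing off.

Emit:
play_rows(motion="10 0 0 0 1; 30 0 0 0 1; 60 0 0 0 1; 90 0 0 0 1; 120 0 -10 0 1; 130 0 -45 0 1; 130 0 -85 0 1; 130 0 -113 0 1; 130 0 -113 0 1; 130 0 -113 0 1")

```text
time: 8.45
ee_pos: [0.4668, 0.1065, 0.2187]
eef_rot: [2.221, 2.221, 0.001]
force: [0.2, 0.3, -1.0]
finger_gap: 0.0007
gripper_force: 0.0
```

Run:
```python
from bench import bot
from h import *
S=bot.capture('side');T=bot.capture('top')
def cen(im,box):
    _,c=blob(im,(172,8),box,120,50);m=cv2.moments(c);return (m['m10']/m['m00'],m['m01']/m['m00'])
a=cen(T['img'],(205,230,235,256));b=cen(S['img'],(215,150,260,200))
print(a,b,cross(ray(T,a),ray(S,b)))
for n,I,box,h in [('lemon',T,(170,140,240,220),(20,35)),('blue',T,(375,240,400,262),(105,130))]:
    print(n,blob(I['img'],h,box)[0],blob(np.load('top.npz')['img'],h,box)[0])
print(bot.get_obs()['force'])
```

```text
(223.8174019607843, 241.63970588235293) (242.9234234234234, 182.77477477477476) (array([ 0.46682954, -0.04190474,  0.10998378]), np.float64(0.0018159792643169322))
lemon ((200.0, 175.0), 19.235483169555664) ((200.0, 175.0), 19.235483169555664)
blue ((385.0, 250.0), 7.280210018157959) ((385.0, 250.0), 7.280210018157959)
[-0.10802135  0.34911167 -0.21048442]
```

The knob moved on to y = -0.042 (fully home) and stays there; the lemon and blue knob are unmoved, and the arm is clear.

```bash
python3 -c "
from bench import bot
print(bot.close_job())"
```

```text
the job is handed in; nothing more can be done
None
```

The red-knobbed lever is fully home in the float notch (knob at y ≈ -0.042 m against the end stop, after a second, gentle push), the lemon and the blue knob show no movement in the camera images, the arm is clear, and the job is handed in (no verdict was returned).

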